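# Drift the seized axle pin out of a pump rotor

## Robot

A 6-joint arm with a two-finger parallel gripper is mounted at the origin on a cart in front of the work surface, level with it; the furniture and walls round the work are solid. World frame = base frame: x ahead of the robot, y to its left, z up, the work surface at z = 0. Lengths are in m, angles in degrees, forces in N, time in s.
With the tool pointing down it reaches from about 0.35 to 0.875 m from the base axis. Payload 4.2 kg.
Tool frame: the origin (TCP) lies between the finger pads; the fingertips stand 8 mm ahead of it and the grasp point (between the pads) lies 11 mm behind it; x points along the fingers, y is the direction in which the jaws open and shut, and the axes are right-handed (so a half turn about x gives the same grasp; the last joint's range is limited). The gripper opens to 87 mm and grips with 3 to 60 N. Pads are 19 mm wide; open, the fingers measure 117 mm over their backs; the gripper's body (75 mm by 190 mm) begins 51 mm behind the grasp point.
Start: joints at [82.769, 22.042, 0.453, 0, -68.411, -14.817], TCP at [0.235, 0.579, 0.231] pointing down, gripper open.
Joint ranges: [-179.83, 179.83], [-69.29, 118.12], [-61.27, 80.66], [-181.25, 117.63], [-171.15, -9.14], [-177.46, 177.46]. Speed limits (degrees/s): [159.86, 159.86, 180, 180, 180, 180].

## Interface

Orientations are given as a 3x3 rotation matrix whose columns are the frame's x, y, z axes.
In Python, from station import r gives the robot as it stands. The module is installed in compiled form; this text tells all that it offers.
- The arm moves only by the tool move_arm, never from a script. Its argument "increments" is one flat list of numbers, 7 for each row, row after row: the turn, a rotation vector about the tool's x, y, z in degrees, then the shift along the tool's x, y, z in m, then the finger opening in m, from 0 to 0.087. A call has 1 to 12 rows; each row is the pose to reach, as a shift and turn from the pose commanded when the call began, along the tool's axes at that moment; what a row does not reach only later rows make up. A row lasts 1/12 s, in which the tool goes at most 41.7 mm and 7.16 degrees, less where a joint would pass 70% of its speed; a pose out of reach is approached as far as the arm can. A call with a gripper value outside its range is refused whole. The fingers move at their own pace and stop on an object; the grip force is fixed at half the most. Time passes only in rows, so rows that repeat a pose let the fingers close. It gives the time, the measured TCP pose, the force and the opening at its end, in the units of the state.
- r.sense(): the state, without advancing time (a new reading comes with each control period).
- r.capture(name): name is "side" or "top" or "wrist"; returns the picture (400x640x3 uint8, red, green, blue); there is no depth.
- r.calibration(name): a dict with "fx", "fy", "cx", "cy" (pixels), "D" ([k1, k2, p1, p2, k3] as OpenCV has them; the pictures are not rectified), "rvec" (rotation vector, rad) and "tvec" (3), from world to camera coordinates, as OpenCV has them; the wrist camera has in their place "tool_from_camera" (4x4, takes a point from camera to tool coordinates, whose origin is the TCP and whose axes are the tool frame's). Camera axes: x right, y down, z forward; pixel columns grow to the right and rows downward; lengths in m; the calibration is good to about 2 mm. A picture is of the moment at which its call begins: read the wrist's pose just before it. calibration takes no time and is no camera call.
- r.finish_job(): hands the job in, once; it reports no verdict.
The state is a dict: "time_s": time; "joints": joint angles; "joint_velocities": joint speeds; "effort": joint torques, N m; "tcp_pos": TCP position; "ee_rot": TCP orientation; "wrist_force": force on the tool from outside, world axes, zero at the start; "moment": the same for the moment, N m; "gripper_width": opening from 0.0 (shut) to 1.0 (fully open).
Only numpy, scipy, OpenCV 4.12 (cv2) and the standard library are available. Lean on these libraries where they do the work, as an engineer would, in place of code of your own. Each camera call takes 0.05 s, during which the arm holds its last target.

## Task

The black worn roller of the pump rotor has to be changed, but its axle pin has seized: take the thin drift punch (brass band) out of the punch block, feel for the small bore in the top of the black roller's holder, and push the pin steadily down until it has gone all the way out into the well of the block below. The holder is brittle plastic, so keep the punch's push below 25 newtons, both while feeling for the bore and while driving. Then stand the punch upright, fully home, in its block again and leave everything else as it stands.

Things in the scene. Friction and masses are not known exactly. Their poses are not given: they have to be found in the camera images.
- bench_block: Aluminium bench block 156 x 60 x 45 mm (x, y, z), standing fast on the worktop, the pump rotor bolted flat on top of it. Origin at the centre of its underside, z up. A well 40 mm deep opens in its top under the black roller's holder to take the pin.
- rotor: Two-roller pump rotor. Origin on the hub axis, on the bench block's top (z = 45 mm); z up. Its -x axis points along the rotor to the worn black roller, +x to the good white one. Grey hub 32 mm across; its nut and stud stand up to 48 mm above the origin. Each roller (25 mm across, 20 mm high, upright axis) sits in a blue U-shaped plastic holder, 20 mm wide across y.
- holder_mid (a point): Fixed point of the rotor at x = -50, y = 0, z = 35 mm: on the flat top of the black roller's holder. That holder is clamped anywhere in an 18 mm radial adjustment, so the axis of its vertical bore lies at y = 0 but up to 9 mm nearer to or farther from the hub than this point (not measured). Bore 8 mm wide, sharp-edged. The flat top runs from 23 mm hub-side of the bore axis to 11 mm beyond it.
- axle_pin (a joint): How far the 7 mm pin in the bore is pushed down (m). 0: its upper end is 3 mm below the holder's flat top. Starts at 0 to 0.004. 0.032: upper end level with the holder's underside. 0.035: fully out, its head (11 mm, below) on the well's floor, a hard stop. Stiff: about 7 N to creep plus 4 N per 10 mm/s of speed; it stays where it is left.
- punch_thin: Thin steel drift punch with a brass band near its top, 126 mm long, 110 g, loose. Origin at the centre of its flat tip, z along the punch towards its top. Nose 6 mm thick from 0 to 46 mm, then a square shoulder and a knurled round body 15 mm thick from 46 to 126 mm. It stands tip down in a hole of the punch block, the shoulder on the block's top.
- punch_thick: The other drift punch, with a blue band: same body, but its nose is 8 mm thick (too thick for the bore). It stands in the other hole; leave it.
- punch_block: Wooden punch block 44 x 100 x 50 mm (x, y, z), fixed. Origin at the centre of its underside, z up. Two vertical holes, 11 mm wide and 48 mm deep, at y = -25 and y = +25 mm of its frame; which punch stands in which hole changes.
- hole_a (a point): Centre of the mouth of the hole at y = -25 mm of the punch block, on its top (z = 50 mm).
- hole_b (a point): Centre of the mouth of the hole at y = +25 mm of the punch block, on its top (z = 50 mm).
- spare_roller: New white roller standing on the worktop, ring 25 mm across and 20 mm high; origin at the centre of its underside. Leave it.
- dropper_bottle: Brown dropper bottle, 33 mm across, 102 mm high; origin at the centre of its underside. Leave it.
- beaker: Small glass beaker, 47 mm across, 58 mm high; origin at the centre of its underside. Leave it.

How it is judged:
By the outcome, as a careful person would: the job done as asked, in the order asked, and still so for the second after the job is handed in, with the robot touching nothing.
It also fails if it takes over 67 s, if anything falls off the work surface, if the arm or the gripper's body presses on something with over 40 N, if the wrist force passes 120 N, or if a joint passes its speed limit or range.

## Working session

There is one attempt and no reset: what is moved stays moved. The work goes in short steps, Python scripts to look and compute and a tool call to move; the robot and the scene stay as the last step left them, time stands still between calls to the robot, and variables do not carry over. Pictures are saved under pics/ and viewed, and the job is handed in when it is done.

Besides the shell and the picture viewer there is one more tool, called after "Call:" by a JSON object that holds its "fn" and its "kwargs", one argument or row to a line. move_arm: Moves the arm, as the interface text tells. Its arguments: {"type":"object","properties":{"increments":{"type":"array","items":{"type":"number"}}},"required":["increments"]}

```bash
mkdir -p pics; ls; python3 - <<'E'
from station import r
import cv2
print(r.sense())
for n in("side","top","wrist"):
    im=r.capture(n); cv2.imwrite(f"pics/{n}0.png",im[:,:,::-1]); print(n,r.calibration(n))
E
```

```text
pics
{'time_s': 0.0, 'joints': array([ 8.27687649e+01,  2.20916933e+01,  3.80562431e-01, -3.01022365e-02,
       -6.84125200e+01, -1.48154393e+01]), 'joint_velocities': array([-0.02256945,  0.0314571 ,  0.06779079,  0.01733503,  0.01679763,
        0.01195037]), 'effort': array([-1.87476230e-04, -3.90671110e+01,  1.87406856e+01,  4.22002181e+00,
        1.10022275e-02, -1.93736942e-04]), 'tcp_pos': array([0.23436894, 0.5787582 , 0.22945225]), 'ee_rot': array([[-7.56289762e-04, -3.75540584e-01, -9.26805642e-01],
       [-2.07940590e-03, -9.26803312e-01,  3.75541337e-01],
       [-9.99997552e-01,  2.21122319e-03, -7.99694509e-05]]), 'wrist_force': array([-0.61581555, -0.15392475,  0.23604764]), 'moment': array([-0.02624668,  0.00997384,  0.00925016]), 'gripper_width': 1.0006801146654236}
side {'fx': 482.6404453366444, 'fy': 482.6404453366444, 'cx': 310.7014988117096, 'cy': 200.7279355209775, 'D': array([-0.06522369,  0.        ,  0.        ,  0.        ,  0.        ]), 'rvec': array([ 2.49439564, -0.67173207,  0.19874956]), 'tvec': array([-0.36683458,  0.49801804,  0.6730048 ])}
top {'fx': 423.52796299312047, 'fy': 423.52796299312047, 'cx': 318.3524628160385, 'cy': 192.5163116974391, 'D': array([-0.0614648,  0.       ,  0.       ,  0.       ,  0.       ]), 'rvec': array([ 2.17925593, -2.14906839,  0.20667356]), 'tvec': array([0.25051813, 0.57704913, 0.84418535])}
wrist {'fx': 286.4401171033575, 'fy': 286.4401171033575, 'cx': 319.2323427734956, 'cy': 197.49806539013747, 'D': array([-0.01347461,  0.        ,  0.        ,  0.        ,  0.        ]), 'tool_from_camera': array([[-1.08314747e-04, -2.53555299e-01,  9.67320887e-01,
        -1.54586084e-01],
       [ 9.99999943e-01, -3.38292862e-04,  2.33002234e-05,
         1.74211898e-04],
       [ 3.21329857e-04,  9.67320834e-01,  2.53555321e-01,
        -6.90691895e-02],
       [ 0.00000000e+00,  0.00000000e+00,  0.00000000e+00,
         1.00000000e+00]])}
```

View pics/side0.png

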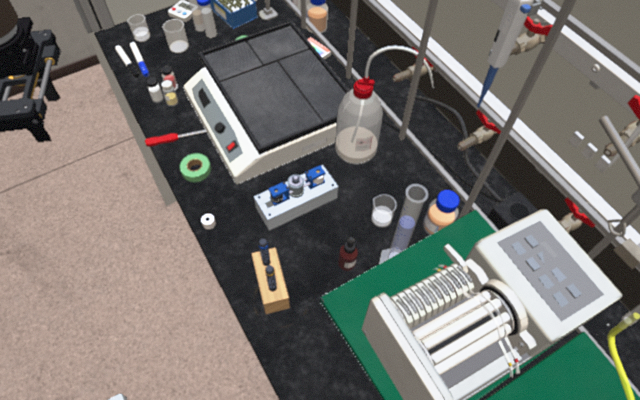

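View pics/top0.png

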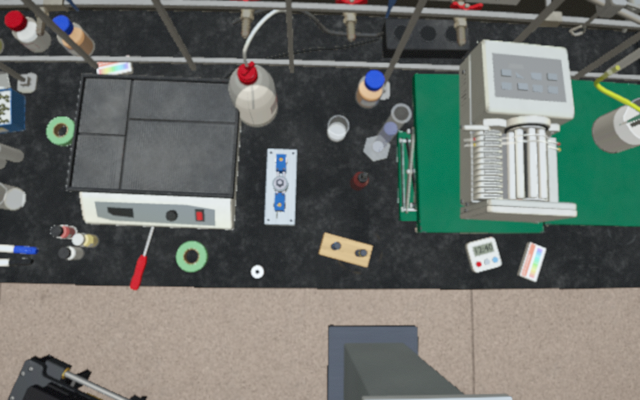

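View pics/wrist0.png

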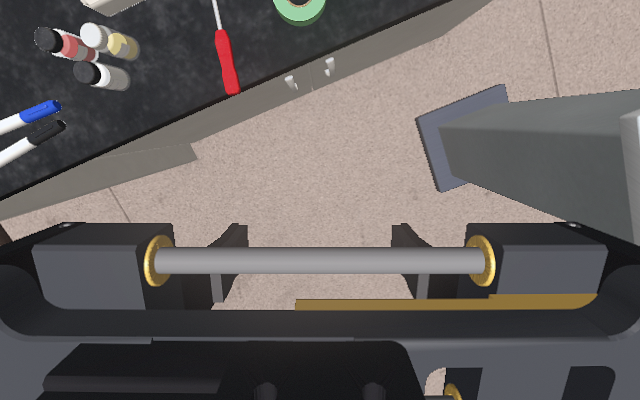

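The side picture shows the punch block near (270,280), the bench block near (297,195) and the spare roller at (208,220). In the top picture, the same things are at (346,250), (281,187) and (257,271). I'll zoom in on both.

```bash
cat > h.py <<'E'
import numpy as np, cv2
from scipy.spatial.transform import Rotation as R
from station import r
def cam(n, s=None):
    c=r.calibration(n); K=np.array([[c['fx'],0,c['cx']],[0,c['fy'],c['cy']],[0,0,1]])
    if n=='wrist':
        T=np.eye(4); T[:3,:3]=s['ee_rot']; T[:3,3]=s['tcp_pos']; T=T@c['tool_from_camera']
        T=np.linalg.inv(T); Rm=T[:3,:3]; t=T[:3,3]
    else: Rm=cv2.Rodrigues(c['rvec'])[0]; t=c['tvec']
    return K,c['D'],Rm,t
def proj(C,P):
    K,D,Rm,t=C
    return cv2.projectPoints(np.atleast_2d(np.array(P,float)),cv2.Rodrigues(Rm)[0],np.array(t,float),K,D)[0].reshape(-1,2)
def ray(C,uv):
    K,D,Rm,t=C
    x=cv2.undistortPoints(np.array(uv,float).reshape(1,1,2),K,D).ravel()
    d=Rm.T@np.array([x[0],x[1],1]); return -Rm.T@t, d/np.linalg.norm(d)
def tri(obs):
    A=np.zeros((3,3));b=np.zeros(3);
    for C,uv in obs:
        o,d=ray(C,uv);M=np.eye(3)-np.outer(d,d);A+=M;b+=M@o
    X=np.linalg.solve(A,b)
    return X,[np.linalg.norm(proj(C,X)[0]-uv) for C,uv in obs]
def onz(C,uv,z):
    o,d=ray(C,uv); return o+d*(z-o[2])/d[2]
def crop(im,x0,y0,w,h,f,name):
    cv2.imwrite(name,cv2.resize(np.ascontiguousarray(im[y0:y0+h,x0:x0+w,::-1]),None,fx=f,fy=f,interpolation=cv2.INTER_CUBIC))
E
python3 - <<'E'
from h import *
s=cv2.imread('pics/side0.png')[:,:,::-1];t=cv2.imread('pics/top0.png')[:,:,::-1]
crop(s,190,150,160,120,5,'pics/s1.png');crop(s,220,220,160,110,5,'pics/s2.png')
crop(t,230,130,160,150,4,'pics/t1.png')
E
```

```text
(no output)
```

View pics/s1.png

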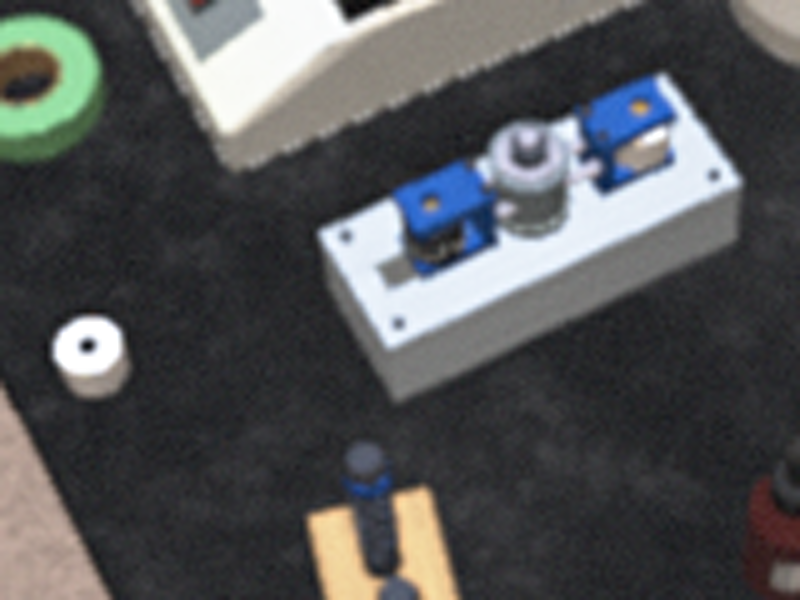

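View pics/s2.png

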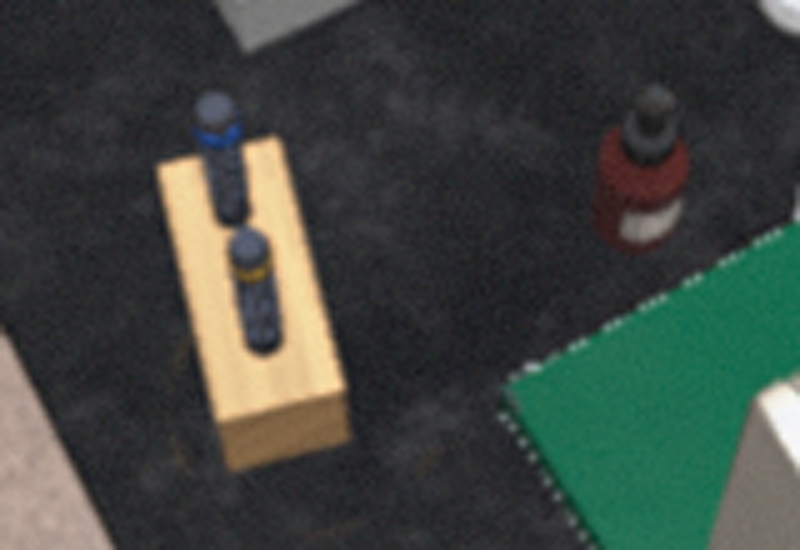

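View pics/t1.png

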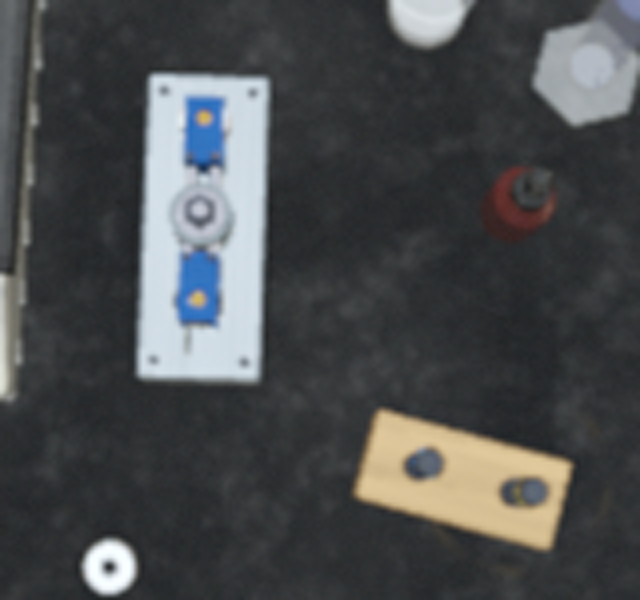

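```bash
cat > m0.py <<'E'
from h import *
S=cam('side');T=cam('top')
def s1(u,v):return np.array([190+(u-2)/5,150+(v-2)/5])
def s2(u,v):return np.array([220+(u-2)/5,220+(v-2)/5])
def t1(u,v):return np.array([230+(u-1.5)/4,130+(v-1.5)/4])
pts={'bb_nearR':(s1(390,348),t1(262,382)),'bb_nearL':(s1(318,235),t1(137,378)),'bb_farL':(s1(667,75),t1(150,75)),'bb_farR':(s1(742,183),t1(270,77)),
'pb1':(s2(157,165),t1(354,497)),'pb2':(s2(278,135),t1(378,408)),'pb3':(s2(347,392),t1(575,462)),'pb4':(s2(218,420),t1(550,550)),
'bore':(s1(431,204),t1(198,299)),'bore2':(s1(641,106),t1(204,118)),'stud':(s1(531,145),t1(200,210)),
'thin top':(s2(249,243),t1(537,490)),'thick top':(s2(215,108),t1(430,462)),'bottle top':(s2(656,100),t1(537,182))}
for k,(a,b) in pts.items():
    X,e=tri([(S,a),(T,b)]);print(k,X.round(4),np.round(e,2))
E
python3 m0.py
```

```text
bb_nearR [0.5056 0.305  0.0505] [0.84 0.79]
bb_nearL [0.5067 0.3687 0.0436] [0.57 0.55]
bb_farL [0.665  0.3666 0.0446] [0.63 0.62]
bb_farR [0.6635 0.3042 0.0468] [0.07 0.06]
pb1 [0.4479 0.258  0.0498] [0.53 0.48]
pb2 [0.4921 0.2465 0.0502] [0.21 0.19]
pb3 [0.4659 0.1465 0.0517] [0.2  0.17]
pb4 [0.4224 0.1594 0.0526] [0.53 0.45]
bore [0.543  0.3371 0.0792] [0.37 0.35]
bore2 [0.6342 0.3361 0.0801] [0.57 0.56]
stud [0.5861 0.3367 0.0876] [0.47 0.45]
thin top [0.4509 0.1778 0.1304] [0.16 0.14]
thick top [0.4635 0.2269 0.13  ] [0.36 0.33]
bottle top [0.6026 0.1713 0.0943] [0.88 0.78]
```

The heights agree with the text: block tops about 45 and 50 mm, punch tops 130 mm, holder 80 mm. The thin punch is the one at y≈0.178. I'll work out the approach above it, with the jaws along world x.

```bash
cat >> h.py <<'E'
def Rdown(a):
    a=np.radians(a); y=np.array([np.cos(a),np.sin(a),0]); x=np.array([0,0,-1.]); return np.stack([x,y,np.cross(x,y)],1)
def inc(R0,p0,R1,p1):
    print('turn',np.degrees(R.from_matrix(R0.T@R1).as_rotvec()).round(2),'shift',(R0.T@(np.array(p1)-p0)).round(4))
E
python3 -c "
from h import *
inc(Rdown(247.952),[.235,.579,.231],Rdown(180),[.451,.178,.235])"
```

```text
turn [67.95  0.    0.  ] shift [-0.004   0.2906 -0.3507]
```

Call:
{"fn": "move_arm", "kwargs": {
  "increments": [67.95, 0, 0, -0.004, 0.2906, -0.3507, 0.06, 67.95, 0, 0, -0.004, 0.2906, -0.3507, 0.06, 67.95, 0, 0, -0.004, 0.2906, -0.3507, 0.06, 67.95, 0, 0, -0.004, 0.2906, -0.3507, 0.06, 67.95, 0, 0, -0.004, 0.2906, -0.3507, 0.06, 67.95, 0, 0, -0.004, 0.2906, -0.3507, 0.06, 67.95, 0, 0, -0.004, 0.2906, -0.3507, 0.06, 67.95, 0, 0, -0.004, 0.2906, -0.3507, 0.06, 67.95, 0, 0, -0.004, 0.2906, -0.3507, 0.06, 67.95, 0, 0, -0.004, 0.2906, -0.3507, 0.06, 67.95, 0, 0, -0.004, 0.2906, -0.3507, 0.06, 67.95, 0, 0, -0.004, 0.2906, -0.3507, 0.06]
}}

```text
time_s: 1.15
tcp_pos: [0.452, 0.1733, 0.2344]
ee_rot: [[-0.001, -1.0, 0.007], [-0.001, 0.007, 1.0], [-1.0, 0.001, -0.001]]
wrist_force: [-0.1, 0.8, -0.2]
gripper_width: 0.691
```

```bash
cat > look.py <<'E'
import sys,pickle
from h import *
s=r.sense();tag=sys.argv[1]
im=r.capture('wrist'); pickle.dump((s,im),open(f'pics/{tag}.pkl','wb'))
cv2.imwrite(f'pics/{tag}.png',im[:,:,::-1])
print(s['time_s'],s['tcp_pos'].round(4),s['joints'].round(1),s['wrist_force'].round(2),s['moment'].round(2),s['gripper_width'])
print(s['ee_rot'].round(4))
E
python3 look.py w1
```

```text
1.15 [0.452  0.1733 0.2344] [ 40.3   8.1 -18.3   0.  -63.7 -40.7] [-0.12  0.82 -0.23] [ 0.18 -0.02 -0.01] 0.6905950312628225
[[-5.0e-04 -1.0e+00  6.9e-03]
 [-1.3e-03  6.9e-03  1.0e+00]
 [-1.0e+00  5.0e-04 -1.3e-03]]
```

View pics/w1.png

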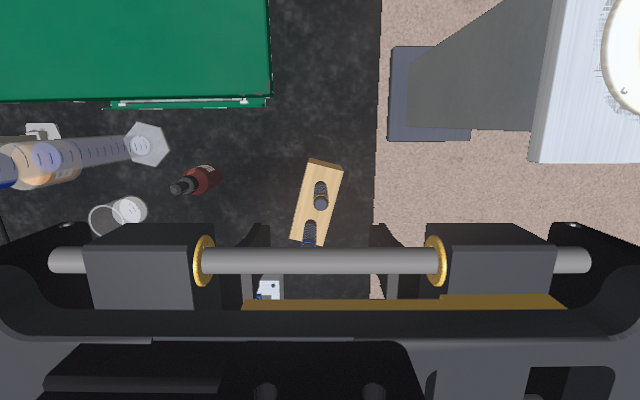

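The wrist picture shows the brass-banded punch at about (321,190) and the thick one at (309,233), partly hidden. I'll let the arm settle and take a second look, this time zoomed.

Call:
{"fn": "move_arm", "kwargs": {
  "increments": [0, 0, 0, 0, 0, 0, 0.06, 0, 0, 0, 0, 0, 0, 0.06, 0, 0, 0, 0, 0, 0, 0.06]
}}

```text
time_s: 1.45
tcp_pos: [0.4501, 0.1793, 0.2345]
ee_rot: [[-0.0, -1.0, -0.002], [0.0, -0.002, 1.0], [-1.0, 0.0, 0.0]]
wrist_force: [-0.2, -0.4, 0.5]
gripper_width: 0.691
```

```bash
python3 look.py w2; python3 - <<'E'
from h import *
import pickle
s,im=pickle.load(open('pics/w2.pkl','rb'));crop(im,280,140,80,110,7,'pics/w2c.png')
C=cam('wrist',s)
print(proj(C,[[.4509,.1782,.130],[.4509,.1782,.05],[.4635,.2269,.13]]))
E
```

```text
1.45 [0.4501 0.1793 0.2345] [ 41.    8.1 -18.2  -0.  -63.7 -40.9] [-0.21 -0.44  0.5 ] [ 0.12 -0.05 -0.  ] 0.6906384518093812
[[-1.e-04 -1.e+00 -2.e-03]
 [ 0.e+00 -2.e-03  1.e+00]
 [-1.e+00  1.e-04  0.e+00]]
[[318.36456866 197.74744032]
 [318.52044247 180.88523637]
 [305.44397427 245.86569124]]
```

View pics/w2c.png

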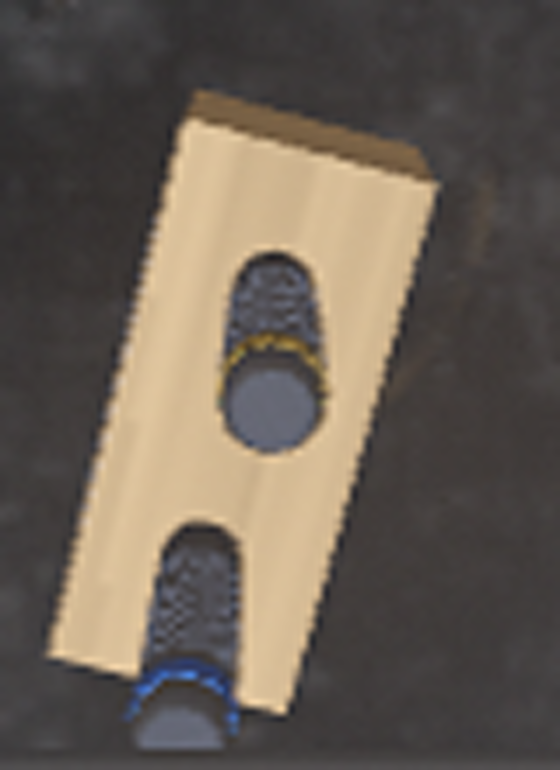

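The wrist view puts the brass-banded punch at (0.451, 0.178), within 0.3 px of the prediction. Next I'll descend 155 mm and then close.

Call:
{"fn": "move_arm", "kwargs": {
  "increments": [0, 0, 0, 0.035, 0, 0, 0.06, 0, 0, 0, 0.07, 0, 0, 0.06, 0, 0, 0, 0.1, 0, 0, 0.06, 0, 0, 0, 0.125, 0, 0, 0.055, 0, 0, 0, 0.145, 0, 0, 0.05, 0, 0, 0, 0.155, 0, 0, 0.045, 0, 0, 0, 0.155, 0, 0, 0.045]
}}

```text
time_s: 2.08
tcp_pos: [0.4487, 0.1782, 0.0771]
ee_rot: [[-0.005, -1.0, -0.002], [-0.004, -0.002, 1.0], [-1.0, 0.005, -0.004]]
wrist_force: [-0.2, -0.2, -0.3]
gripper_width: 0.542
```

Call:
{"fn": "move_arm", "kwargs": {
  "increments": [0, 0, 0, 0, 0, 0, 0.03, 0, 0, 0, 0, 0, 0, 0.018, 0, 0, 0, 0, 0, 0, 0.005, 0, 0, 0, 0, 0, 0, 0.005, 0, 0, 0, 0, 0, 0, 0.005, 0, 0, 0, 0, 0, 0, 0.005]
}}

```text
time_s: 2.58
tcp_pos: [0.4508, 0.1785, 0.0802]
ee_rot: [[0.001, -1.0, -0.0], [0.001, -0.0, 1.0], [-1.0, -0.001, 0.001]]
wrist_force: [-0.0, -0.1, 1.7]
gripper_width: 0.159
```

```bash
python3 look.py w3; python3 - <<'E'
from h import *
im=r.capture('side');crop(im,210,190,110,120,5,'pics/s3.png')
E
```

```text
2.5833 [0.4508 0.1785 0.0802] [ 40.8  18.6 -30.3   0.  -41.1 -40.8] [-0.04 -0.12  1.66] [ 0.05 -0.05 -0.01] 0.159185767089287
[[ 1.1e-03 -1.0e+00 -0.0e+00]
 [ 9.0e-04 -0.0e+00  1.0e+00]
 [-1.0e+00 -1.1e-03  9.0e-04]]
```

View pics/s3.png

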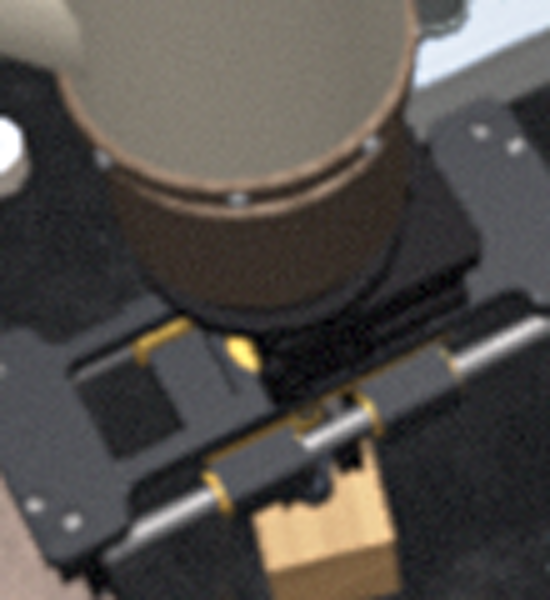

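View pics/w3.png

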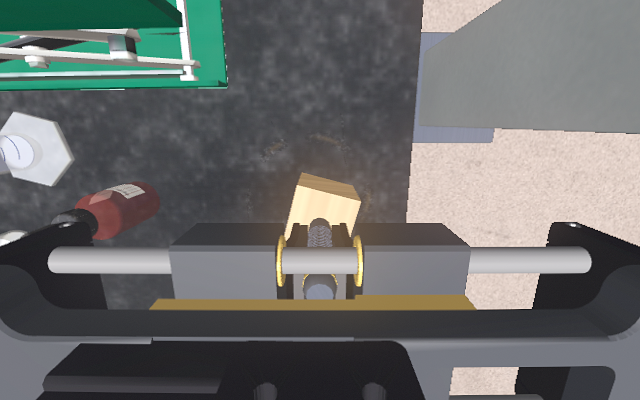

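The grip is secure: 13.8 mm opening, and the body is seen between the pads at (320,285). I'll lift clear of the thick punch, move over towards the black holder's bore, and lower to about 25 mm above the holder.

Call:
{"fn": "move_arm", "kwargs": {
  "increments": [0, 0, 0, -0.03, 0, 0, 0.005, 0, 0, 0, -0.06, 0, 0, 0.005, 0, 0, 0, -0.1, 0, 0, 0.005, 0, 0, 0, -0.14, 0, 0, 0.005, 0, 0, 0, -0.145, 0, 0, 0.005, 0, 0, 0, -0.145, -0.02, 0.035, 0.005, 0, 0, 0, -0.145, -0.04, 0.07, 0.005, 0, 0, 0, -0.145, -0.06, 0.105, 0.005, 0, 0, 0, -0.145, -0.08, 0.138, 0.005, 0, 0, 0, -0.13, -0.092, 0.159, 0.005, 0, 0, 0, -0.1, -0.092, 0.159, 0.005, 0, 0, 0, -0.1, -0.092, 0.159, 0.005]
}}

```text
time_s: 3.68
tcp_pos: [0.5395, 0.3363, 0.1718]
ee_rot: [[-0.011, -1.0, 0.001], [-0.007, 0.001, 1.0], [-1.0, 0.011, -0.007]]
wrist_force: [-1.6, -1.1, -3.9]
gripper_width: 0.161
```

Call:
{"fn": "move_arm", "kwargs": {
  "increments": [0, 0, 0, 0, 0, 0, 0.005, 0, 0, 0, 0, 0, 0, 0.005, 0, 0, 0, 0, 0, 0, 0.005, 0, 0, 0, 0, 0, 0, 0.005]
}}

```text
time_s: 4.02
tcp_pos: [0.5431, 0.3373, 0.1818]
ee_rot: [[0.003, -1.0, 0.0], [0.002, 0.0, 1.0], [-1.0, -0.003, 0.002]]
wrist_force: [-0.4, 1.0, -0.3]
gripper_width: 0.158
```

```bash
python3 look.py w4; python3 - <<'E'
from h import *
import pickle
s,im=pickle.load(open('pics/w4.pkl','rb'));crop(im,260,150,120,90,6,'pics/w4c.png')
C=cam('wrist',s)
p=s['tcp_pos']
print('tip pred',proj(C,[p+s['ee_rot']@[.076,0,0]]),'bore',proj(C,[[.543,.337,.08]]))
im=r.capture('side');crop(im,210,130,130,120,5,'pics/s4.png')
im=r.capture('top');crop(im,230,130,160,150,4,'pics/t4.png')
E
```

```text
4.0167 [0.5431 0.3373 0.1818] [ 46.3  25.3  -1.6   0.  -62.9 -46.4] [-0.44  1.03 -0.27] [ 0.1  -0.06 -0.01] 0.15834209312154057
[[ 2.8e-03 -1.0e+00  2.0e-04]
 [ 2.3e-03  2.0e-04  1.0e+00]
 [-1.0e+00 -2.8e-03  2.3e-03]]
tip pred [[319.20905151 207.62924407]] bore [[319.61672504 199.07191727]]
```

View pics/w4.png

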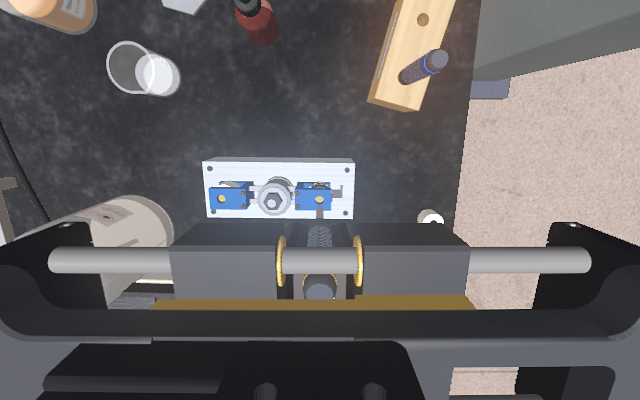

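View pics/w4c.png

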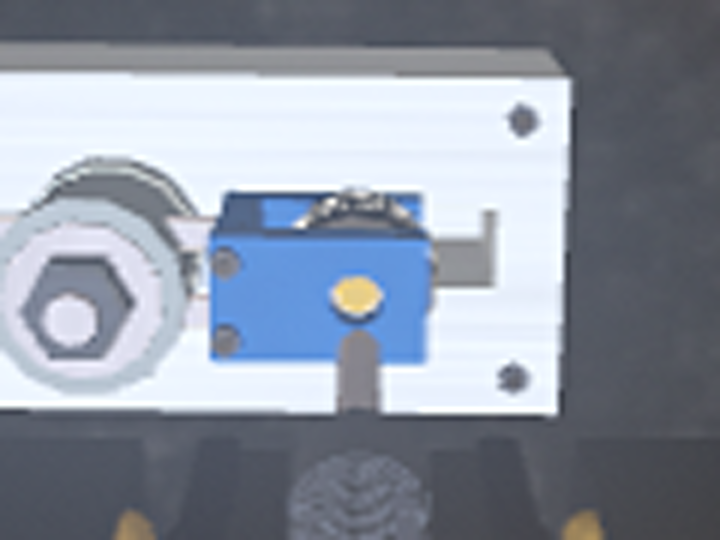

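View pics/s4.png

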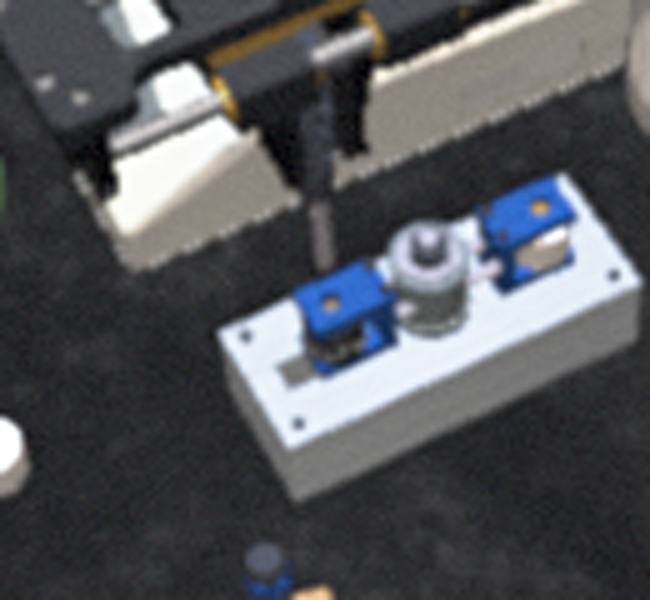

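The wrist crop shows the nose tip at about (319.3, 206) and the bore mouth at (319.2, 199.4), with the brass-coloured pin end inside it. Laterally they are aligned within about 0.5 mm. I'll lower 18 mm and compare again close up.

Call:
{"fn": "move_arm", "kwargs": {
  "increments": [0, 0, 0, 0.005, 0, 0, 0.005, 0, 0, 0, 0.01, 0, 0, 0.005, 0, 0, 0, 0.015, 0, 0, 0.005, 0, 0, 0, 0.018, 0, 0, 0.005, 0, 0, 0, 0.018, 0, 0, 0.005, 0, 0, 0, 0.018, 0, 0, 0.005, 0, 0, 0, 0.018, 0, 0, 0.005]
}}

```text
time_s: 4.75
tcp_pos: [0.5427, 0.3374, 0.1616]
ee_rot: [[0.0, -1.0, -0.0], [-0.0, -0.0, 1.0], [-1.0, -0.0, -0.0]]
wrist_force: [0.4, -0.6, -1.1]
gripper_width: 0.161
```

```bash
python3 look.py w5; python3 - <<'E'
from h import *
import pickle
s,im=pickle.load(open('pics/w5.pkl','rb'));crop(im,290,165,60,60,10,'pics/w5c.png')
C=cam('wrist',s)
p=s['tcp_pos']
print('tip pred',proj(C,[p+s['ee_rot']@[.076,0,0]]),'bore',proj(C,[[.543,.337,.08]]))
im=r.capture('side');crop(im,250,160,60,60,10,'pics/s5.png')
E
```

```text
4.75 [0.5427 0.3374 0.1616] [ 46.4  26.4  -3.    0.  -60.7 -46.4] [ 0.36 -0.57 -1.13] [ 0.05 -0.05  0.01] 0.16094246682017282
[[ 2.e-04 -1.e+00 -2.e-04]
 [-1.e-04 -2.e-04  1.e+00]
 [-1.e+00 -2.e-04 -1.e-04]]
tip pred [[319.20765794 207.63010341]] bore [[318.85510935 205.33264938]]
```

View pics/w5c.png

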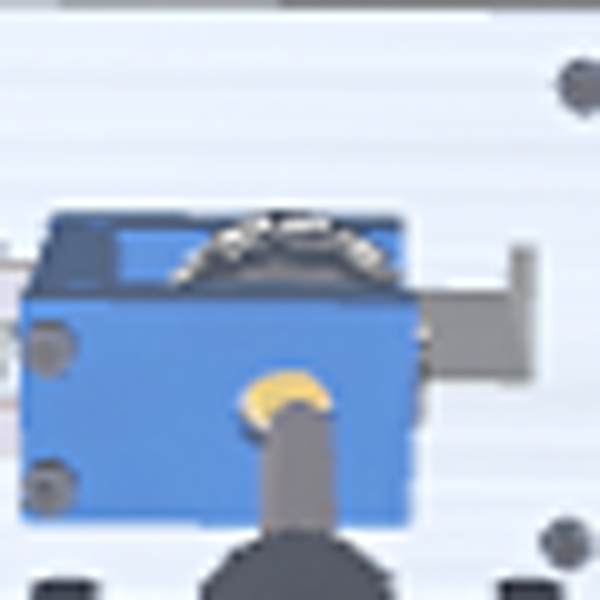

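View pics/s5.png

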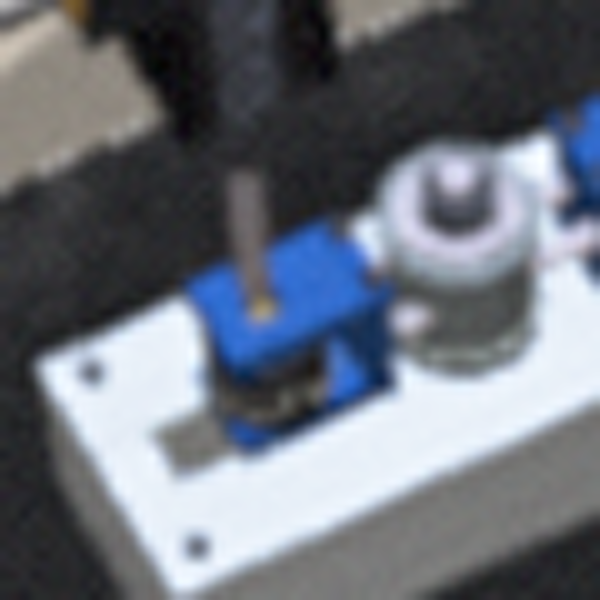

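```bash
python3 - <<'E'
from h import *
import pickle
S=cam('side');s,im=pickle.load(open('pics/w5.pkl','rb'));W=cam('wrist',s)
b=onz(W,(318.1,205.4),.08);print('bore wrist',b.round(4))
for z in(.084,.0856,.087):
    t=onz(W,(319.35,208.2),z);print(z,'tip wrist',t.round(4), 'side pix of tip',((proj(S,[t])[0]-[250,160])*10+5).round(0),'side if over bore',((proj(S,[[b[0],b[1],z]])[0]-[250,160])*10+5).round(0))
print('bore side',((proj(S,[b])[0]-[250,160])*10+5).round(0))
E
```

```text
bore wrist [0.5436 0.3371 0.08  ]
0.084 tip wrist [0.5426 0.3384 0.084 ] side pix of tip [253. 292.] side if over bore [261. 294.]
0.0856 tip wrist [0.5426 0.3379 0.0856] side pix of tip [253. 289.] side if over bore [260. 290.]
0.087 tip wrist [0.5426 0.3375 0.087 ] side pix of tip [254. 286.] side if over bore [260. 285.]
bore side [262. 306.]
```

The bore lies about 0.9 mm toward +x and 0.5 mm toward −y of the tip. I'll correct that and lower 3 mm.

Call:
{"fn": "move_arm", "kwargs": {
  "increments": [0, 0, 0, 0, -0.0009, -0.0005, 0.005, 0, 0, 0, 0.0015, -0.0009, -0.0005, 0.005, 0, 0, 0, 0.003, -0.0009, -0.0005, 0.005, 0, 0, 0, 0.003, -0.0009, -0.0005, 0.005, 0, 0, 0, 0.003, -0.0009, -0.0005, 0.005, 0, 0, 0, 0.003, -0.0009, -0.0005, 0.005]
}}

```text
time_s: 5.35
tcp_pos: [0.5434, 0.3368, 0.1585]
ee_rot: [[-0.0, -1.0, -0.0], [-0.0, -0.0, 1.0], [-1.0, 0.0, -0.0]]
wrist_force: [0.7, -0.2, -1.7]
gripper_width: 0.158
```

```bash
python3 look.py w6; python3 - <<'E'
from h import *
import pickle
s,im=pickle.load(open('pics/w6.pkl','rb'));crop(im,290,165,60,60,10,'pics/w6c.png')
im=r.capture('side');crop(im,250,160,60,60,10,'pics/s6.png')
E
```

```text
5.35 [0.5434 0.3368 0.1585] [ 46.3  26.6  -3.1   0.  -60.3 -46.3] [ 0.69 -0.17 -1.74] [ 0.13 -0.04  0.02] 0.15776002496615915
[[-0.e+00 -1.e+00 -1.e-04]
 [-1.e-04 -1.e-04  1.e+00]
 [-1.e+00  0.e+00 -1.e-04]]
```

View pics/w6c.png

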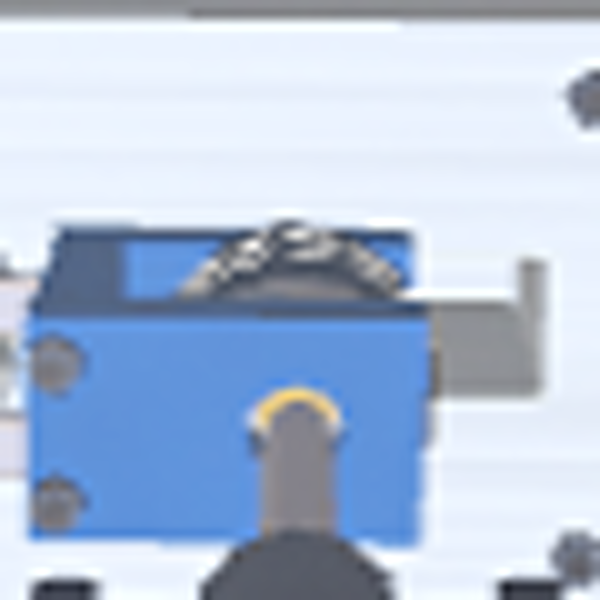

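View pics/s6.png

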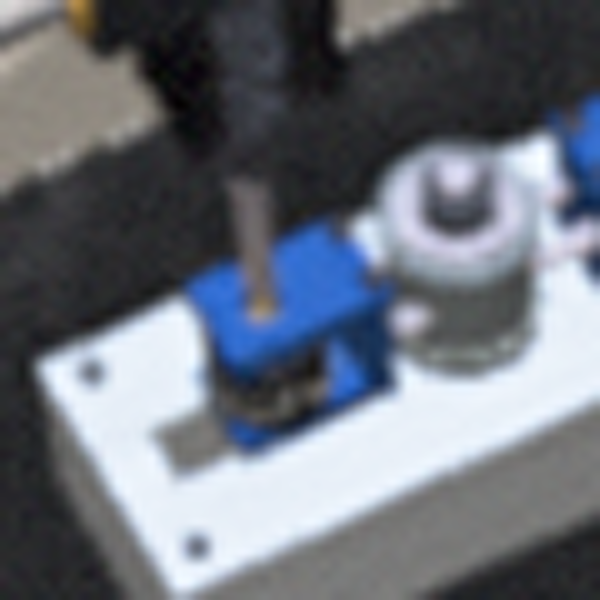

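The nose is now centred on the mouth: column 298 against 296, and the row offset matches the remaining height. I'll descend gently by 4 mm.

Call:
{"fn": "move_arm", "kwargs": {
  "increments": [0, 0, 0, 0.0005, 0, 0, 0.005, 0, 0, 0, 0.001, 0, 0, 0.005, 0, 0, 0, 0.0015, 0, 0, 0.005, 0, 0, 0, 0.002, 0, 0, 0.005, 0, 0, 0, 0.0025, 0, 0, 0.005, 0, 0, 0, 0.003, 0, 0, 0.005, 0, 0, 0, 0.0035, 0, 0, 0.005, 0, 0, 0, 0.004, 0, 0, 0.005, 0, 0, 0, 0.004, 0, 0, 0.005]
}}

```text
time_s: 6.2
tcp_pos: [0.5434, 0.3368, 0.1544]
ee_rot: [[-0.0, -1.0, -0.0], [-0.0, -0.0, 1.0], [-1.0, 0.0, -0.0]]
wrist_force: [0.8, 0.5, -1.3]
gripper_width: 0.159
```

```bash
python3 look.py w7; python3 - <<'E'
from h import *
import pickle
s,im=pickle.load(open('pics/w7.pkl','rb'));crop(im,290,165,60,60,10,'pics/w7c.png')
E
```

```text
6.2 [0.5434 0.3368 0.1544] [ 46.3  26.8  -3.4  -0.  -59.8 -46.3] [ 0.78  0.49 -1.29] [ 0.07 -0.04 -0.  ] 0.15906867727567328
[[-2.e-04 -1.e+00 -1.e-04]
 [-2.e-04 -1.e-04  1.e+00]
 [-1.e+00  2.e-04 -2.e-04]]
```

View pics/w7c.png

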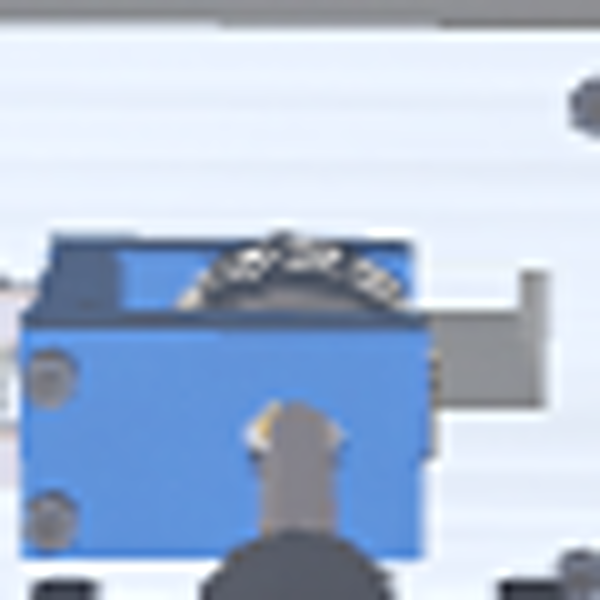

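There is no contact force and the tip is just at or inside the mouth. I'll trim 0.4 mm in x and y, then go on slowly.

Call:
{"fn": "move_arm", "kwargs": {
  "increments": [0, 0, 0, 0.0005, -0.0004, 0.0004, 0.005, 0, 0, 0, 0.001, -0.0004, 0.0004, 0.005, 0, 0, 0, 0.0015, -0.0004, 0.0004, 0.005, 0, 0, 0, 0.002, -0.0004, 0.0004, 0.005, 0, 0, 0, 0.0025, -0.0004, 0.0004, 0.005, 0, 0, 0, 0.003, -0.0004, 0.0004, 0.005]
}}

```text
time_s: 6.75
tcp_pos: [0.5438, 0.3372, 0.1515]
ee_rot: [[-0.0, -1.0, -0.0], [0.0, -0.0, 1.0], [-1.0, 0.0, 0.0]]
wrist_force: [-0.4, -0.7, -1.0]
gripper_width: 0.161
```

```bash
python3 look.py w8
```

```text
6.75 [0.5438 0.3372 0.1515] [ 46.3  27.   -3.5  -0.  -59.5 -46.3] [-0.38 -0.75 -1.03] [0.05 0.01 0.04] 0.1612704318238864
[[-0. -1. -0.]
 [ 0. -0.  1.]
 [-1.  0.  0.]]
```

Call:
{"fn": "move_arm", "kwargs": {
  "increments": [0, 0, 0, 0.0005, 0, 0, 0.005, 0, 0, 0, 0.001, 0, 0, 0.005, 0, 0, 0, 0.0015, 0, 0, 0.005, 0, 0, 0, 0.002, 0, 0, 0.005, 0, 0, 0, 0.002, 0, 0, 0.005]
}}

```text
time_s: 7.22
tcp_pos: [0.544, 0.3373, 0.1502]
ee_rot: [[0.001, -1.0, -0.0], [0.0, -0.0, 1.0], [-1.0, -0.001, 0.0]]
wrist_force: [-1.5, -0.8, 1.3]
gripper_width: 0.165
```

```bash
python3 look.py w9
```

```text
7.2167 [0.544  0.3373 0.1502] [ 46.3  27.   -3.6   0.  -59.3 -46.3] [-1.5  -0.77  1.34] [-0.04  0.26 -0.03] 0.1646811764803689
[[ 5.e-04 -1.e+00 -3.e-04]
 [ 2.e-04 -3.e-04  1.e+00]
 [-1.e+00 -5.e-04  2.e-04]]
```

```bash
python3 - <<'E'
from h import *
import pickle
s,im=pickle.load(open('pics/w9.pkl','rb'));crop(im,290,165,60,60,10,'pics/w9c.png')
im=r.capture('side');crop(im,250,160,60,60,10,'pics/s9.png');s=r.sense();print(s['wrist_force'],s['moment'],s['tcp_pos'])
E
```

```text
[-1.0365666   0.48387859  1.52503174] [-0.07458986  0.33036647  0.04737608] [0.54395669 0.33727777 0.15014505]
```

View pics/w9c.png

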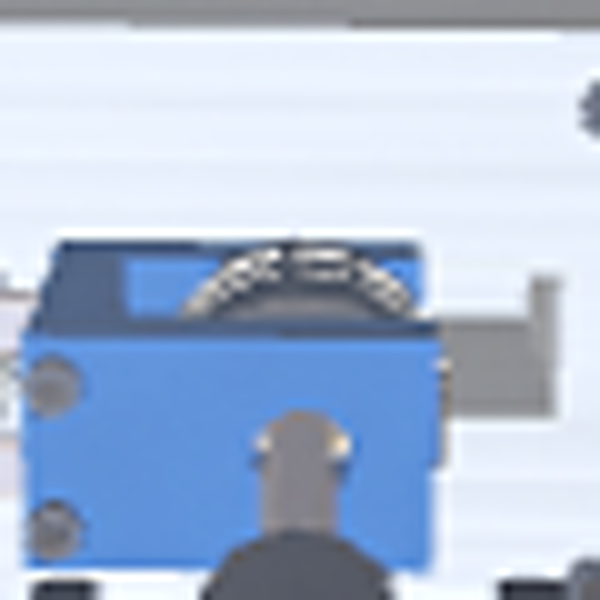

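View pics/s9.png

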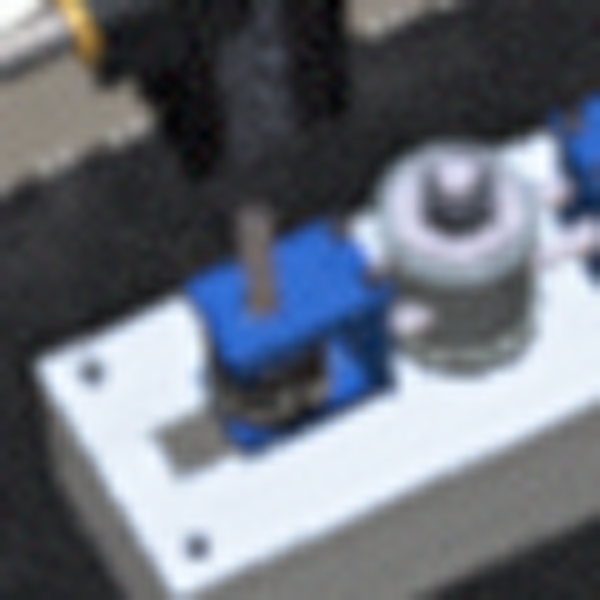

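The nose is inside the bore and has just met the pin: about 2.5 N rise, no brass visible beside it, rim evenly visible on both sides. Now I'll drive at about 6 mm/s, watching the force.

Call:
{"fn": "move_arm", "kwargs": {
  "increments": [0, 0, 0, 0.0004, 0.0002, 0, 0.005, 0, 0, 0, 0.0008, 0.0002, 0, 0.005, 0, 0, 0, 0.0012, 0.0002, 0, 0.005, 0, 0, 0, 0.0016, 0.0002, 0, 0.005, 0, 0, 0, 0.002, 0.0002, 0, 0.005]
}}

```text
time_s: 7.73
tcp_pos: [0.5441, 0.3374, 0.1492]
ee_rot: [[0.002, -1.0, -0.001], [0.001, -0.001, 1.0], [-1.0, -0.002, 0.001]]
wrist_force: [-2.5, -0.5, 7.2]
gripper_width: 0.158
```

Call:
{"fn": "move_arm", "kwargs": {
  "increments": [0, 0, 0, 0.0004, 0.0001, 0, 0.005, 0, 0, 0, 0.0008, 0.0002, 0, 0.005, 0, 0, 0, 0.0012, 0.0002, 0, 0.005, 0, 0, 0, 0.0016, 0.0002, 0, 0.005, 0, 0, 0, 0.002, 0.0002, 0, 0.005]
}}

```text
time_s: 8.15
tcp_pos: [0.544, 0.3374, 0.1474]
ee_rot: [[0.002, -1.0, -0.001], [0.001, -0.001, 1.0], [-1.0, -0.002, 0.001]]
wrist_force: [-0.8, 0.0, 7.4]
gripper_width: 0.157
```

```bash
python3 look.py w10; python3 - <<'E'
from h import *
import pickle
s,im=pickle.load(open('pics/w10.pkl','rb'));crop(im,290,165,60,60,10,'pics/w10c.png')
E
```

```text
8.15 [0.544  0.3374 0.1474] [ 46.3  27.1  -3.9   0.1 -58.8 -46.3] [-0.82  0.03  7.4 ] [-0.25  0.67 -0.03] 0.15657717583857658
[[ 2.1e-03 -1.0e+00 -7.0e-04]
 [ 7.0e-04 -7.0e-04  1.0e+00]
 [-1.0e+00 -2.1e-03  7.0e-04]]
```

View pics/w10c.png

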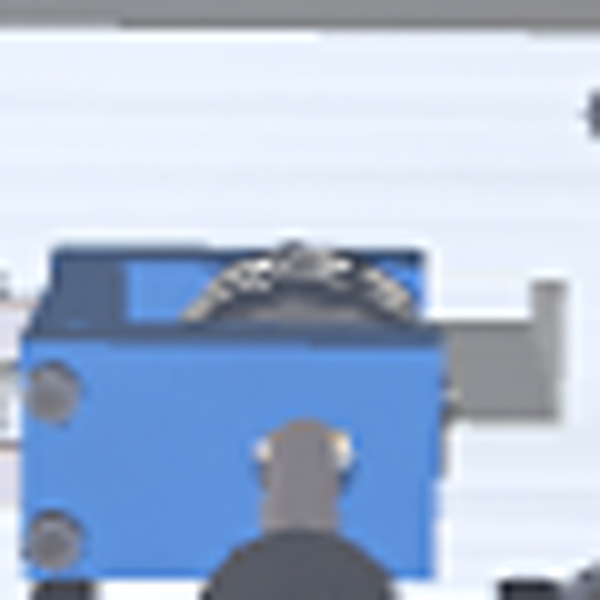

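The pin is creeping at about 8 N and the punch isn't slipping in the grip (shoulder still at the same row). I'll keep driving.

Call:
{"fn": "move_arm", "kwargs": {
  "increments": [0, 0, 0, 0.0005, 0, 0, 0.005, 0, 0, 0, 0.001, 0, 0, 0.005, 0, 0, 0, 0.0015, 0, 0, 0.005, 0, 0, 0, 0.002, 0, 0, 0.005, 0, 0, 0, 0.0025, 0, 0, 0.005, 0, 0, 0, 0.003, 0, 0, 0.005, 0, 0, 0, 0.0035, 0, 0, 0.005, 0, 0, 0, 0.004, 0, 0, 0.005, 0, 0, 0, 0.0045, 0, 0, 0.005, 0, 0, 0, 0.005, 0, 0, 0.005]
}}

```text
time_s: 9.03
tcp_pos: [0.544, 0.3374, 0.1425]
ee_rot: [[0.002, -1.0, -0.001], [0.001, -0.001, 1.0], [-1.0, -0.002, 0.001]]
wrist_force: [-1.7, -1.4, 7.7]
gripper_width: 0.159
```

Steady at about 8 N; continuing (commanded z is 0.141).

Call:
{"fn": "move_arm", "kwargs": {
  "increments": [0, 0, 0, 0.0005, 0, 0, 0.005, 0, 0, 0, 0.001, 0, 0, 0.005, 0, 0, 0, 0.0015, 0, 0, 0.005, 0, 0, 0, 0.002, 0, 0, 0.005, 0, 0, 0, 0.0025, 0, 0, 0.005, 0, 0, 0, 0.003, 0, 0, 0.005, 0, 0, 0, 0.0035, 0, 0, 0.005, 0, 0, 0, 0.004, 0, 0, 0.005, 0, 0, 0, 0.0045, 0, 0, 0.005, 0, 0, 0, 0.005, 0, 0, 0.005, 0, 0, 0, 0.0055, 0, 0, 0.005, 0, 0, 0, 0.006, 0, 0, 0.005]
}}

```text
time_s: 10.03
tcp_pos: [0.544, 0.3374, 0.1365]
ee_rot: [[0.002, -1.0, -0.001], [0.001, -0.001, 1.0], [-1.0, -0.002, 0.001]]
wrist_force: [-0.9, -1.9, 8.2]
gripper_width: 0.158
```

Call:
{"fn": "move_arm", "kwargs": {
  "increments": [0, 0, 0, 0.0005, 0, 0, 0.005, 0, 0, 0, 0.001, 0, 0, 0.005, 0, 0, 0, 0.0015, 0, 0, 0.005, 0, 0, 0, 0.002, 0, 0, 0.005, 0, 0, 0, 0.0025, 0, 0, 0.005, 0, 0, 0, 0.003, 0, 0, 0.005, 0, 0, 0, 0.0035, 0, 0, 0.005, 0, 0, 0, 0.004, 0, 0, 0.005, 0, 0, 0, 0.0045, 0, 0, 0.005, 0, 0, 0, 0.005, 0, 0, 0.005, 0, 0, 0, 0.0055, 0, 0, 0.005, 0, 0, 0, 0.006, 0, 0, 0.005]
}}

```text
time_s: 11.03
tcp_pos: [0.5441, 0.3374, 0.1305]
ee_rot: [[0.002, -1.0, -0.001], [0.001, -0.001, 1.0], [-1.0, -0.002, 0.001]]
wrist_force: [-2.1, -1.9, 7.8]
gripper_width: 0.157
```

```bash
python3 look.py w11; python3 - <<'E'
from h import *
import pickle
s,im=pickle.load(open('pics/w11.pkl','rb'));crop(im,280,165,80,70,8,'pics/w11c.png')
im=r.capture('side');crop(im,250,160,60,60,10,'pics/s11.png')
E
```

```text
11.0333 [0.5441 0.3374 0.1305] [ 46.3  28.1  -5.    0.1 -56.8 -46.3] [-2.07 -1.91  7.8 ] [-0.24  0.71 -0.03] 0.15687089997073286
[[ 2.1e-03 -1.0e+00 -7.0e-04]
 [ 7.0e-04 -7.0e-04  1.0e+00]
 [-1.0e+00 -2.1e-03  7.0e-04]]
```

View pics/w11c.png

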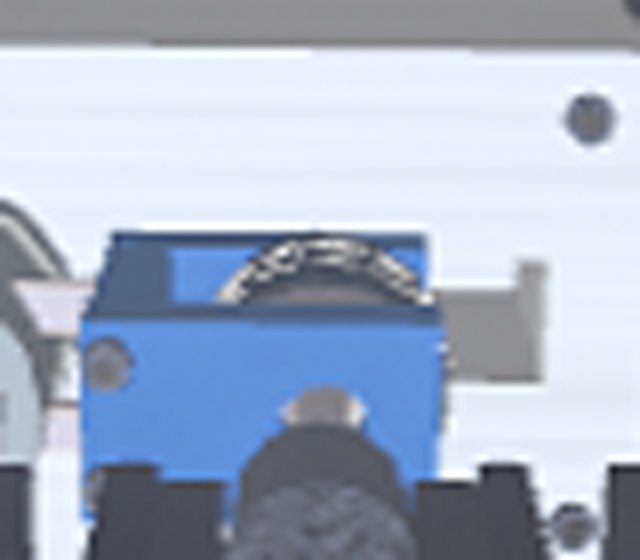

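View pics/s11.png

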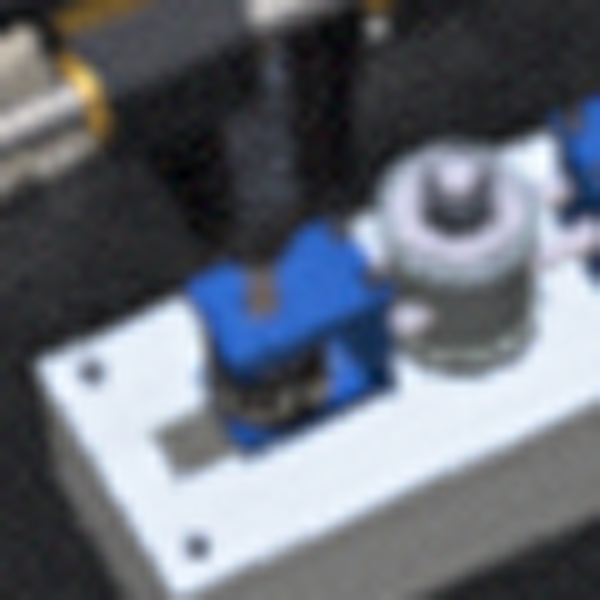

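Driving cleanly: about 8 N, with the shoulder still well above the holder. I'll go 8 mm more, then finish in finer steps to feel for the hard stop.

Call:
{"fn": "move_arm", "kwargs": {
  "increments": [0, 0, 0, 0.0005, 0, 0, 0.005, 0, 0, 0, 0.001, 0, 0, 0.005, 0, 0, 0, 0.0015, 0, 0, 0.005, 0, 0, 0, 0.002, 0, 0, 0.005, 0, 0, 0, 0.0025, 0, 0, 0.005, 0, 0, 0, 0.003, 0, 0, 0.005, 0, 0, 0, 0.0035, 0, 0, 0.005, 0, 0, 0, 0.004, 0, 0, 0.005, 0, 0, 0, 0.0045, 0, 0, 0.005, 0, 0, 0, 0.005, 0, 0, 0.005, 0, 0, 0, 0.0055, 0, 0, 0.005, 0, 0, 0, 0.006, 0, 0, 0.005]
}}

```text
time_s: 12.13
tcp_pos: [0.544, 0.3374, 0.1245]
ee_rot: [[0.002, -1.0, -0.001], [0.001, -0.001, 1.0], [-1.0, -0.002, 0.001]]
wrist_force: [-2.3, -0.9, 8.7]
gripper_width: 0.159
```

Call:
{"fn": "move_arm", "kwargs": {
  "increments": [0, 0, 0, 0.0004, 0, 0, 0.005, 0, 0, 0, 0.0008, 0, 0, 0.005, 0, 0, 0, 0.0012, 0, 0, 0.005, 0, 0, 0, 0.0016, 0, 0, 0.005, 0, 0, 0, 0.002, 0, 0, 0.005]
}}

```text
time_s: 12.55
tcp_pos: [0.544, 0.3374, 0.1223]
ee_rot: [[0.002, -1.0, -0.001], [0.001, -0.001, 1.0], [-1.0, -0.002, 0.001]]
wrist_force: [-1.8, -1.0, 8.3]
gripper_width: 0.16
```

Call:
{"fn": "move_arm", "kwargs": {
  "increments": [0, 0, 0, 0.0003, 0, 0, 0.005, 0, 0, 0, 0.0006, 0, 0, 0.005, 0, 0, 0, 0.0009, 0, 0, 0.005, 0, 0, 0, 0.0012, 0, 0, 0.005]
}}

```text
time_s: 12.88
tcp_pos: [0.544, 0.3374, 0.121]
ee_rot: [[0.002, -1.0, -0.001], [0.001, -0.001, 1.0], [-1.0, -0.002, 0.001]]
wrist_force: [-2.1, -0.7, 7.3]
gripper_width: 0.156
```

Call:
{"fn": "move_arm", "kwargs": {
  "increments": [0, 0, 0, 0.0003, 0, 0, 0.005, 0, 0, 0, 0.0006, 0, 0, 0.005, 0, 0, 0, 0.0009, 0, 0, 0.005, 0, 0, 0, 0.0012, 0, 0, 0.005]
}}

```text
time_s: 13.22
tcp_pos: [0.544, 0.3374, 0.1198]
ee_rot: [[0.002, -1.0, -0.001], [0.001, -0.001, 1.0], [-1.0, -0.002, 0.001]]
wrist_force: [-1.4, -1.3, 7.4]
gripper_width: 0.156
```

Call:
{"fn": "move_arm", "kwargs": {
  "increments": [0, 0, 0, 0.0003, 0, 0, 0.005, 0, 0, 0, 0.0006, 0, 0, 0.005, 0, 0, 0, 0.0008, 0, 0, 0.005]
}}

```text
time_s: 13.47
tcp_pos: [0.544, 0.3374, 0.1189]
ee_rot: [[0.002, -1.0, -0.001], [0.001, -0.001, 1.0], [-1.0, -0.002, 0.001]]
wrist_force: [-1.8, -1.0, 6.2]
gripper_width: 0.16
```

Call:
{"fn": "move_arm", "kwargs": {
  "increments": [0, 0, 0, 0.0003, 0, 0, 0.005, 0, 0, 0, 0.0006, 0, 0, 0.005, 0, 0, 0, 0.0006, 0, 0, 0.005]
}}

```text
time_s: 13.72
tcp_pos: [0.544, 0.3374, 0.1182]
ee_rot: [[0.002, -1.0, -0.001], [0.001, -0.001, 1.0], [-1.0, -0.002, 0.001]]
wrist_force: [-1.0, -0.7, 6.8]
gripper_width: 0.16
```

Call:
{"fn": "move_arm", "kwargs": {
  "increments": [0, 0, 0, 0.0003, 0, 0, 0.005, 0, 0, 0, 0.0006, 0, 0, 0.005, 0, 0, 0, 0.0006, 0, 0, 0.005]
}}

```text
time_s: 13.97
tcp_pos: [0.544, 0.3374, 0.118]
ee_rot: [[0.002, -1.0, -0.001], [0.001, -0.001, 1.0], [-1.0, -0.002, 0.001]]
wrist_force: [-1.9, -1.3, 6.6]
gripper_width: 0.16
```

Call:
{"fn": "move_arm", "kwargs": {
  "increments": [0, 0, 0, 0.0003, 0, 0, 0.005, 0, 0, 0, 0.0003, 0, 0, 0.005, 0, 0, 0, 0.0003, 0, 0, 0.005]
}}

```text
time_s: 14.22
tcp_pos: [0.544, 0.3374, 0.1179]
ee_rot: [[0.002, -1.0, -0.001], [0.001, -0.001, 1.0], [-1.0, -0.002, 0.001]]
wrist_force: [-1.5, -1.0, 8.8]
gripper_width: 0.158
```

Call:
{"fn": "move_arm", "kwargs": {
  "increments": [0, 0, 0, 0.0003, 0, 0, 0.005, 0, 0, 0, 0.0003, 0, 0, 0.005, 0, 0, 0, 0.0003, 0, 0, 0.005]
}}

```text
time_s: 14.47
tcp_pos: [0.5441, 0.3374, 0.1179]
ee_rot: [[0.002, -1.0, -0.001], [0.001, -0.001, 1.0], [-1.0, -0.002, 0.001]]
wrist_force: [-3.2, -0.5, 9.7]
gripper_width: 0.157
```

Call:
{"fn": "move_arm", "kwargs": {
  "increments": [0, 0, 0, 0.0003, 0, 0, 0.005, 0, 0, 0, 0.0006, 0, 0, 0.005, 0, 0, 0, 0.0006, 0, 0, 0.005, 0, 0, 0, 0.0006, 0, 0, 0.005]
}}

```text
time_s: 14.8
tcp_pos: [0.5442, 0.3375, 0.1178]
ee_rot: [[0.003, -1.0, -0.001], [0.001, -0.001, 1.0], [-1.0, -0.003, 0.001]]
wrist_force: [-2.7, -1.4, 11.7]
gripper_width: 0.161
```

```bash
python3 look.py w12; python3 - <<'E'
from h import *
import pickle
s,im=pickle.load(open('pics/w12.pkl','rb'));crop(im,280,165,80,70,8,'pics/w12c.png')
im=r.capture('side');crop(im,250,160,60,60,10,'pics/s12.png')
E
```

```text
14.8 [0.5442 0.3375 0.1178] [ 46.3  28.8  -5.8   0.1 -55.2 -46.3] [-2.68 -1.39 11.72] [-0.48  1.1  -0.02] 0.160912137528964
[[ 2.6e-03 -1.0e+00 -1.0e-03]
 [ 9.0e-04 -1.0e-03  1.0e+00]
 [-1.0e+00 -2.6e-03  9.0e-04]]
```

View pics/w12c.png

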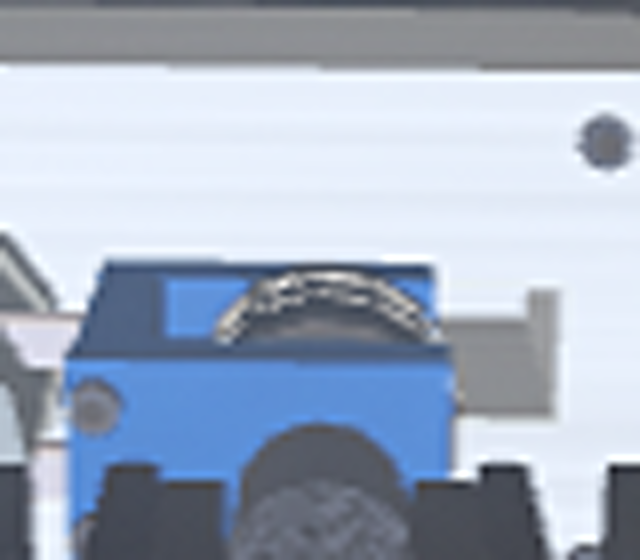

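View pics/s12.png

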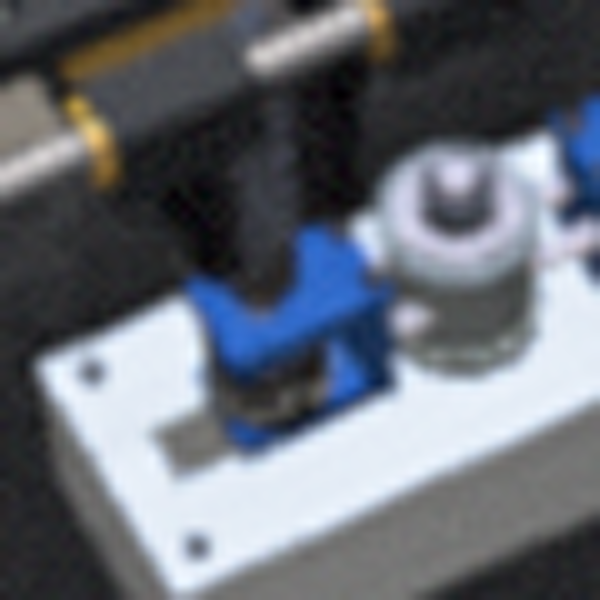

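The hard stop is reached: z stays at 0.118 while force rises 7 to 12 N. The tip should then be at about 0.042 m, which is what pin-out requires. Now I'll withdraw straight up and return above the hole, clear of the thick punch.

Call:
{"fn": "move_arm", "kwargs": {
  "increments": [0, 0, 0, -0.004, 0, 0, 0.005, 0, 0, 0, -0.014, 0, 0, 0.005, 0, 0, 0, -0.028, 0, 0, 0.005, 0, 0, 0, -0.045, 0, 0, 0.005, 0, 0, 0, -0.075, 0, 0, 0.005, 0, 0, 0, -0.11, 0, 0, 0.005, 0, 0, 0, -0.115, 0.01, -0.017, 0.005, 0, 0, 0, -0.115, 0.03, -0.051, 0.005, 0, 0, 0, -0.115, 0.05, -0.086, 0.005, 0, 0, 0, -0.115, 0.07, -0.12, 0.005, 0, 0, 0, -0.115, 0.088, -0.15, 0.005, 0, 0, 0, -0.115, 0.0929, -0.1589, 0.005]
}}

```text
time_s: 15.9
tcp_pos: [0.4472, 0.1745, 0.2299]
ee_rot: [[-0.003, -1.0, 0.002], [-0.001, 0.002, 1.0], [-1.0, 0.003, -0.001]]
wrist_force: [-0.9, 0.4, -1.5]
gripper_width: 0.157
```

Call:
{"fn": "move_arm", "kwargs": {
  "increments": [0, 0, 0, 0.02, 0, 0, 0.005, 0, 0, 0, 0.04, 0, 0, 0.005, 0, 0, 0, 0.055, 0, 0, 0.005, 0, 0, 0, 0.06, 0, 0, 0.005, 0, 0, 0, 0.06, 0, 0, 0.005, 0, 0, 0, 0.06, 0, 0, 0.005, 0, 0, 0, 0.06, 0, 0, 0.005]
}}

```text
time_s: 16.48
tcp_pos: [0.4514, 0.1789, 0.1709]
ee_rot: [[0.002, -1.0, -0.0], [0.001, -0.0, 1.0], [-1.0, -0.002, 0.001]]
wrist_force: [0.1, 0.2, -0.4]
gripper_width: 0.157
```

```bash
python3 look.py w13; python3 - <<'E'
from h import *
import pickle
s,im=pickle.load(open('pics/w13.pkl','rb'));crop(im,270,150,100,80,7,'pics/w13c.png')
im=r.capture('side');crop(im,210,140,150,120,5,'pics/s13.png')
im=r.capture('top');crop(im,230,130,160,150,4,'pics/t13.png')
E
```

```text
16.4833 [0.4514 0.1789 0.1709] [ 40.9  11.7 -23.8   0.  -54.5 -40.8] [ 0.14  0.22 -0.42] [ 0.05 -0.02  0.02] 0.15714693452310127
[[ 1.8e-03 -1.0e+00 -5.0e-04]
 [ 1.1e-03 -5.0e-04  1.0e+00]
 [-1.0e+00 -1.8e-03  1.1e-03]]
```

View pics/w13c.png

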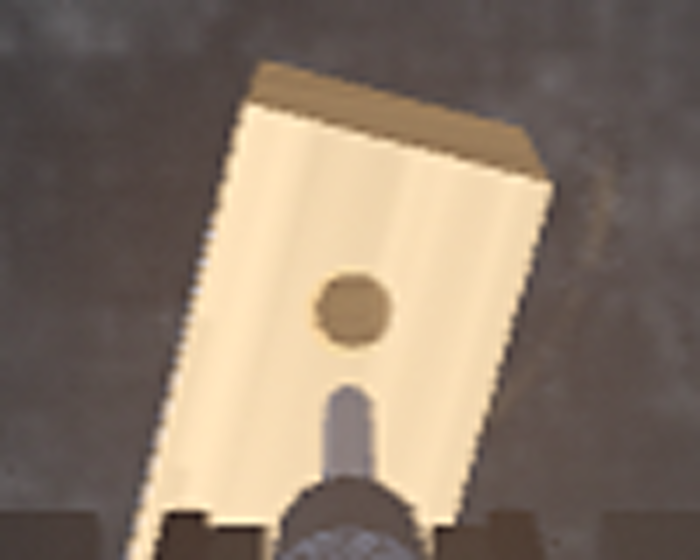

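View pics/s13.png

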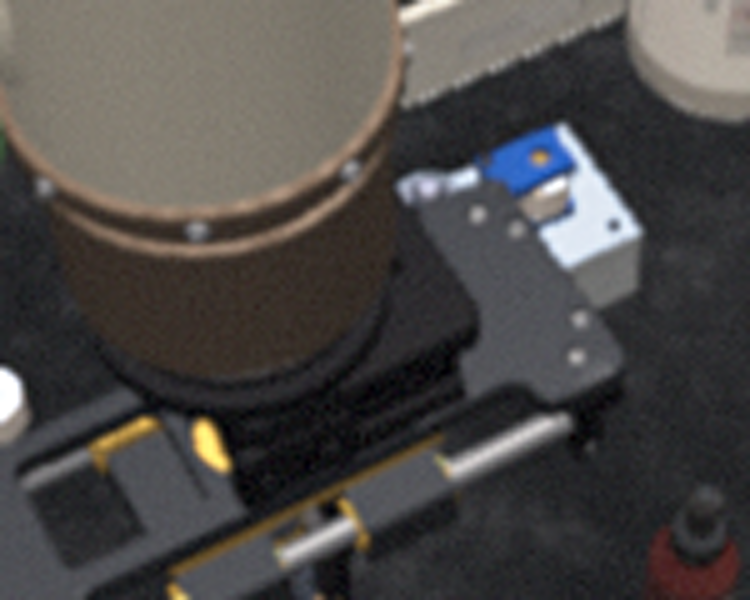

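View pics/t13.png

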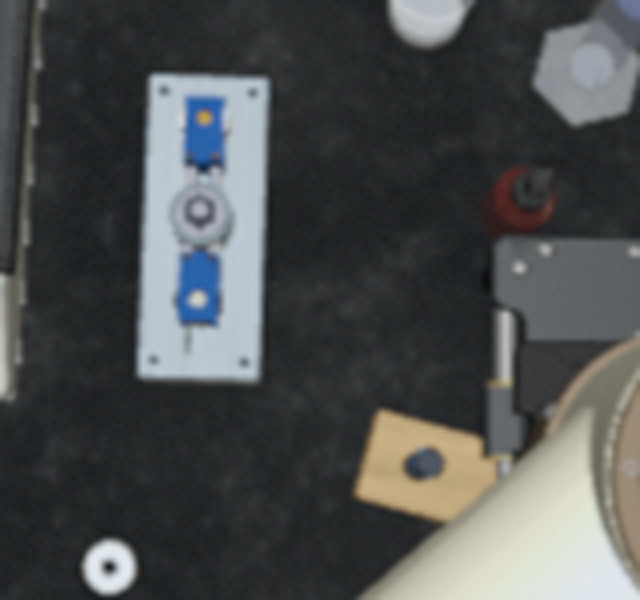

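The top picture shows the black holder's bore at (198,298) no longer brass-coloured; the pin is gone from it. The wrist crop shows the empty hole and the nose tip, so I'll measure the offset between them.

```bash
python3 - <<'E'
from h import *
import pickle
s,im=pickle.load(open('pics/w13.pkl','rb'));W=cam('wrist',s)
print(onz(W,(319.97,193.8),.05),onz(W,(319.3,207.98),s['tcp_pos'][2]-.0762))
E
```

```text
[0.45081521 0.17824743 0.05      ] [0.45142992 0.17938933 0.09474748]
```

I'll shift −0.6 mm in x and −1.0 mm in y, and lower into the hole in steps.

Call:
{"fn": "move_arm", "kwargs": {
  "increments": [0, 0, 0, 0.015, 0.0006, -0.001, 0.005, 0, 0, 0, 0.03, 0.0006, -0.001, 0.005, 0, 0, 0, 0.038, 0.0006, -0.001, 0.005, 0, 0, 0, 0.038, 0.0006, -0.001, 0.005, 0, 0, 0, 0.038, 0.0006, -0.001, 0.005]
}}

```text
time_s: 17.05
tcp_pos: [0.4502, 0.1774, 0.1322]
ee_rot: [[0.0, -1.0, -0.0], [-0.0, -0.0, 1.0], [-1.0, -0.0, -0.0]]
wrist_force: [-0.9, 0.2, -0.7]
gripper_width: 0.16
```

```bash
python3 look.py w14; python3 - <<'E'
from h import *
import pickle
s,im=pickle.load(open('pics/w14.pkl','rb'));crop(im,270,150,100,80,7,'pics/w14c.png')
E
```

```text
17.05 [0.4502 0.1774 0.1322] [ 40.8  14.3 -26.9   0.  -48.9 -40.8] [-0.93  0.16 -0.7 ] [ 0.1  -0.12  0.03] 0.15972830168978228
[[ 1.e-04 -1.e+00 -3.e-04]
 [-4.e-04 -3.e-04  1.e+00]
 [-1.e+00 -1.e-04 -4.e-04]]
```

View pics/w14c.png

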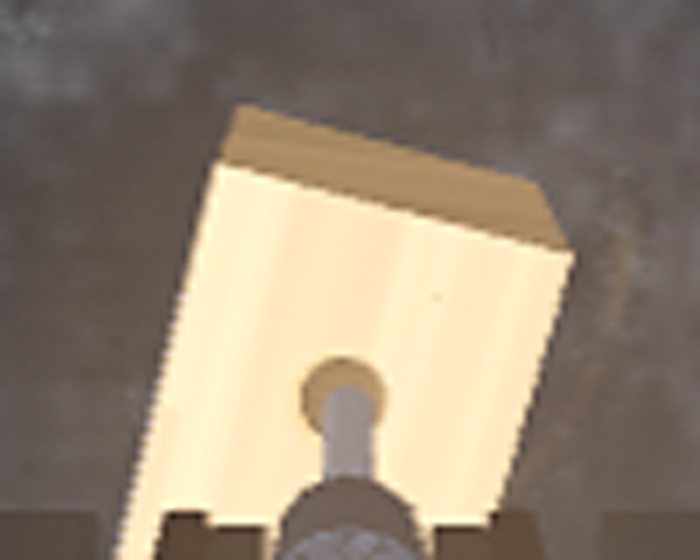

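Aligned. I'll lower 49 mm to just short of home, then seat it.

Call:
{"fn": "move_arm", "kwargs": {
  "increments": [0, 0, 0, 0.008, -0.0004, 0.0002, 0.005, 0, 0, 0, 0.018, -0.0004, 0.0002, 0.005, 0, 0, 0, 0.03, -0.0004, 0.0002, 0.005, 0, 0, 0, 0.042, -0.0004, 0.0002, 0.005, 0, 0, 0, 0.049, -0.0004, 0.0002, 0.005, 0, 0, 0, 0.049, -0.0004, 0.0002, 0.005, 0, 0, 0, 0.049, -0.0004, 0.0002, 0.005]
}}

```text
time_s: 17.68
tcp_pos: [0.4506, 0.1776, 0.083]
ee_rot: [[0.0, -1.0, -0.0], [-0.0, -0.0, 1.0], [-1.0, -0.0, -0.0]]
wrist_force: [1.0, 0.2, -1.5]
gripper_width: 0.16
```

Call:
{"fn": "move_arm", "kwargs": {
  "increments": [0, 0, 0, 0.001, 0, 0, 0.005, 0, 0, 0, 0.002, 0, 0, 0.005, 0, 0, 0, 0.0028, 0, 0, 0.005, 0, 0, 0, 0.0034, 0, 0, 0.005, 0, 0, 0, 0.0034, 0, 0, 0.005]
}}

```text
time_s: 18.1
tcp_pos: [0.4506, 0.1777, 0.0801]
ee_rot: [[0.001, -1.0, -0.0], [0.0, -0.0, 1.0], [-1.0, -0.001, 0.0]]
wrist_force: [-1.4, -0.3, 2.5]
gripper_width: 0.16
```

Seated: +2.5 N at z = 0.0801, the same height as at the grasp. I'll open gently.

Call:
{"fn": "move_arm", "kwargs": {
  "increments": [0, 0, 0, 0, 0, 0, 0.016, 0, 0, 0, 0, 0, 0, 0.02, 0, 0, 0, 0, 0, 0, 0.028, 0, 0, 0, 0, 0, 0, 0.04, 0, 0, 0, 0, 0, 0, 0.05, 0, 0, 0, 0, 0, 0, 0.055]
}}

```text
time_s: 18.6
tcp_pos: [0.4503, 0.1775, 0.0795]
ee_rot: [[-0.0, -1.0, 0.0], [-0.0, 0.0, 1.0], [-1.0, 0.0, -0.0]]
wrist_force: [0.3, 0.6, 0.4]
gripper_width: 0.45
```

```bash
python3 look.py w15
```

```text
18.6 [0.4503 0.1775 0.0795] [ 40.8  18.6 -30.4  -0.  -41.1 -40.8] [0.32 0.56 0.36] [ 0.09  0.01 -0.06] 0.44966168713561117
[[-1.e-04 -1.e+00  0.e+00]
 [-1.e-04  0.e+00  1.e+00]
 [-1.e+00  1.e-04 -1.e-04]]
```

View pics/w15.png

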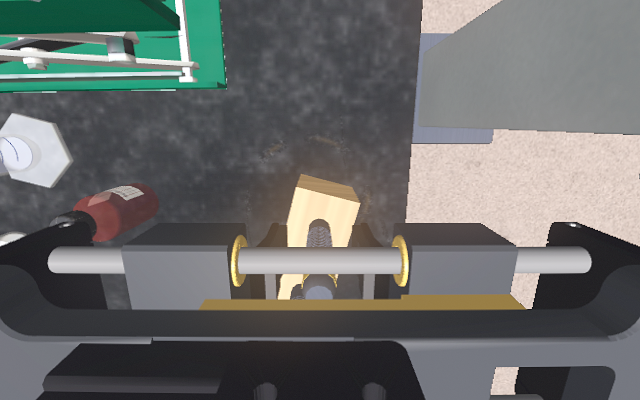

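The punch stands free between the open fingers at (319,270). I'll retreat straight up, move aside, and check.

Call:
{"fn": "move_arm", "kwargs": {
  "increments": [0, 0, 0, -0.02, 0, 0, 0.055, 0, 0, 0, -0.045, 0, 0, 0.055, 0, 0, 0, -0.08, 0, 0, 0.055, 0, 0, 0, -0.12, 0, 0, 0.055, 0, 0, 0, -0.155, 0, 0, 0.055, 0, 0, 0, -0.155, 0, 0, 0.055, 0, 0, 0, -0.155, 0, 0, 0.055, 0, 0, 0, -0.155, 0, 0, 0.055]
}}

```text
time_s: 19.32
tcp_pos: [0.4498, 0.1773, 0.234]
ee_rot: [[-0.001, -1.0, 0.0], [0.0, 0.0, 1.0], [-1.0, 0.001, 0.0]]
wrist_force: [-0.0, -0.4, -0.6]
gripper_width: 0.631
```

```bash
python3 look.py w16;  python3 - <<'E'
from h import *
import pickle
s,im=pickle.load(open('pics/w16.pkl','rb'));crop(im,280,140,80,110,6,'pics/w16c.png')
C=cam('wrist',s)
print(proj(C,[[.4508,.1782,.130],[.4508,.1782,.05]]))
im=r.capture('top');crop(im,260,160,40,50,10,'pics/t16.png')
E
```

```text
19.3167 [0.4498 0.1773 0.234 ] [ 40.8   8.  -18.4  -0.  -63.7 -40.8] [-0.03 -0.43 -0.56] [ 0.06 -0.04  0.02] 0.6314952657361032
[[-9.e-04 -1.e+00  3.e-04]
 [ 1.e-04  3.e-04  1.e+00]
 [-1.e+00  9.e-04  1.e-04]]
[[317.98303294 199.9739939 ]
 [318.16925668 182.6117352 ]]
```

View pics/w16c.png

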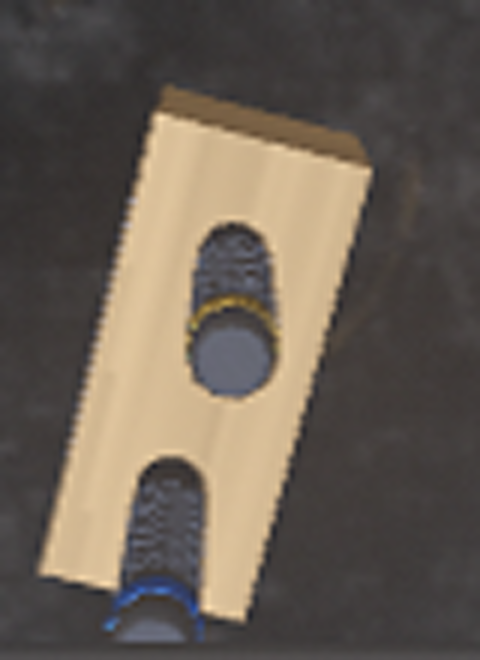

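View pics/t16.png

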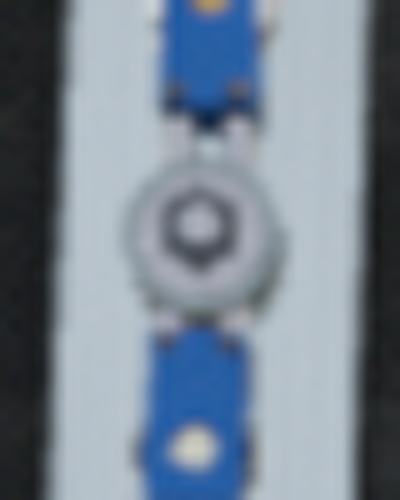

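The brass-banded punch is upright in its hole: top at (318.2, 198.4), against (318.0, 200.0) predicted for hole centre, and the same apparent size as before. I'll look straight down the bore to confirm the pin's depth.

Call:
{"fn": "move_arm", "kwargs": {
  "increments": [0, 0, 0, 0, -0.014, 0.035, 0.055, 0, 0, 0, 0, -0.03, 0.073, 0.055, 0, 0, 0, 0, -0.046, 0.112, 0.055, 0, 0, 0, 0, -0.062, 0.151, 0.055, 0, 0, 0, 0, -0.078, 0.19, 0.055, 0, 0, 0, 0, -0.09, 0.22, 0.055, 0, 0, 0, 0, -0.0934, 0.2285, 0.055, 0, 0, 0, 0, -0.0934, 0.2285, 0.055, 0, 0, 0, 0, -0.0934, 0.2285, 0.055, 0, 0, 0, 0, -0.0934, 0.2285, 0.055, 0, 0, 0, 0, -0.0934, 0.2285, 0.055, 0, 0, 0, 0, -0.0934, 0.2285, 0.055]
}}

```text
time_s: 20.42
tcp_pos: [0.5436, 0.4048, 0.2353]
ee_rot: [[0.0, -1.0, 0.001], [0.0, 0.001, 1.0], [-1.0, -0.0, 0.0]]
wrist_force: [-0.1, -0.8, -0.4]
gripper_width: 0.632
```

```bash
python3 look.py w17;  python3 - <<'E'
from h import *
import pickle
s,im=pickle.load(open('pics/w17.pkl','rb'))
C=cam('wrist',s)
u,v=proj(C,[[.5438,.337,.08]])[0];print(u,v)
for z in(.08,.077,.042): print(z,(proj(C,[[.5438,.337,z]])[0]-[int(u)-20,int(v)-20])*15)
crop(im,int(u)-20,int(v)-20,40,40,15,'pics/w17c.png')
im=r.capture('side');crop(im,190,150,160,150,5,'pics/s17.png')
E
```

```text
20.4167 [0.5436 0.4048 0.2353] [ 50.3  27.1   9.2   0.  -72.  -50.4] [-0.12 -0.8  -0.36] [ 0.07 -0.03 -0.03] 0.6323375789921739
[[ 4.e-04 -1.e+00  8.e-04]
 [ 4.e-04  8.e-04  1.e+00]
 [-1.e+00 -4.e-04  4.e-04]]
318.9448095891087 123.83598393929316
0.08 [314.17214384 312.53975909]
0.077 [314.20880016 312.34648264]
0.042 [314.58978572 310.33767772]
```

View pics/w17c.png

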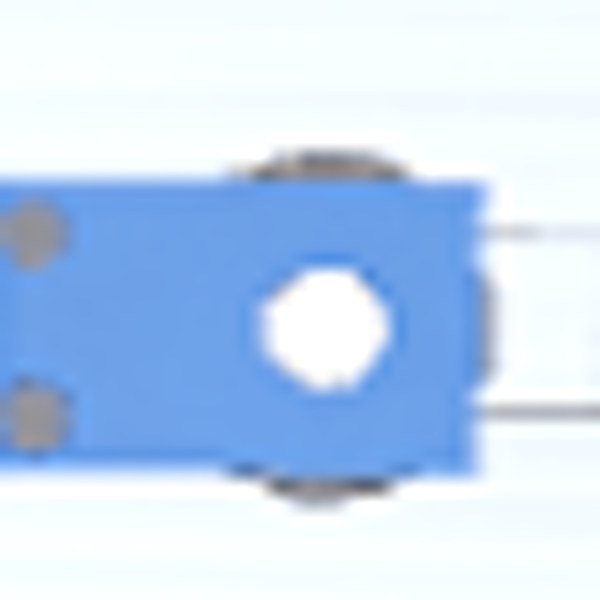

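View pics/s17.png

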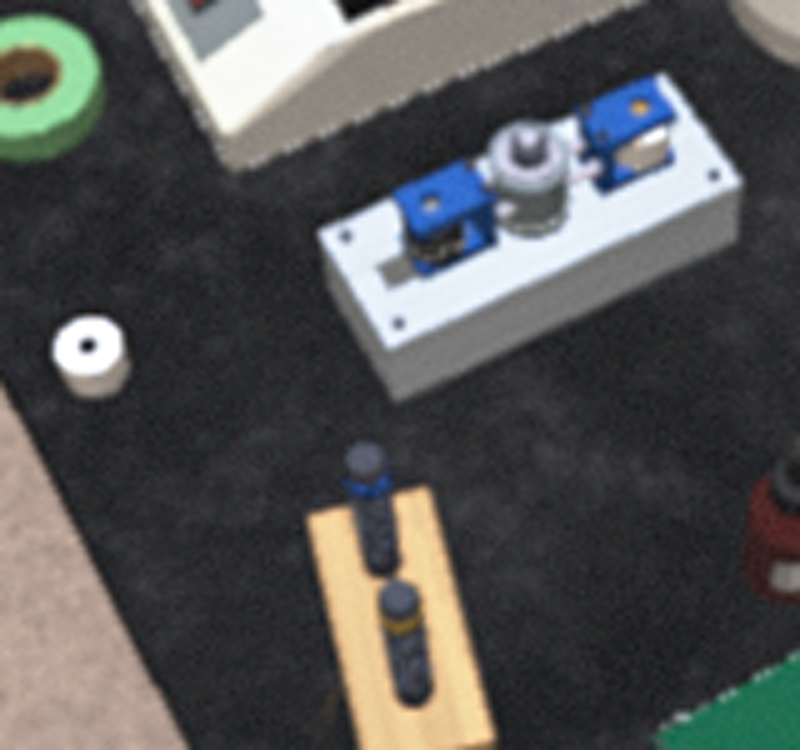

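Looking down the bore there is no brass left in it, and the side view shows both punches upright and everything else where it was. I'll hand in.

```bash
python3 -c "
from station import r
print(r.finish_job())"
```

```text
the job is handed in; nothing more can be done
None
```

The seized pin is driven out and the thin brass-banded punch is back in its own hole. I handed the job in at about 20.5 s of the 67 s allowed; no verdict was reported.

**Driving the pin:** The nose went into the bore about 43 mm from the hub without touching the rim. I drove the pin at about 5 to 6 mm/s with a steady 8 N or so, up to the hard stop. The highest force I read was about 12 N, or roughly 13 N after allowing for the sensor's offset, against the 25 N limit. Forces were read only at the end of each short move, not continuously.

**Pin out:** At the stop the height stayed at about 0.118 m while the force kept rising. That puts the tip at about 42 mm, the depth for fully out. Afterwards the top and wrist views showed no brass in the bore. The straight-down view was overexposed white, so I could not see the pin itself in the well; that it is fully out rests on the stop depth and the force rise.

**Punch back home:** It seated with 2.5 N of contact at the same height it was grasped from. It stands upright and free; its top was about 1.5 pixels (roughly 1.4 mm) off the expected hole centre in the wrist view, within the hole's slack.

**Everything else:** In the last side view, both punches were standing and nothing else appeared to have moved.

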